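Free the ratchet of a hand press and push its arm down

ROBOT

A 6-joint arm with a two-finger parallel gripper is mounted at the origin on a cart in front of the work surface, level with it; the furniture and walls round the work are solid. World frame = base frame: x ahead of the robot, y to its left, z up, the work surface at z = 0. Lengths are in m, angles in rad, forces in N, time in s.
With the tool pointing down it reaches from about 0.25 to 0.725 m from the base axis. Payload 9.7 kg.
Tool frame: the origin (TCP) lies at the very end of the fingers, on their centre line; the grasp point (between the pads) lies ctrl.grip_point_offset behind it (ctrl.grip_point_offset is the distance from the TCP to the grasp point, in m); z points along the fingers, y is the line along which they close (so a half turn about z gives the same grasp; the last joint's range is limited). The gripper opens to 85 mm and grips with 20 to 120 N. Pads are 22 mm wide; open, the fingers measure 114 mm over their backs; the gripper's body (76 mm by 85 mm) begins 54 mm behind the grasp point. The pads swing forward as they close: fully open they stand 13 mm farther back than shut.
Start: joints at [-1.155, 0.087, 0.176, 1.66, 0, 1.571], TCP at [0.222, -0.503, 0.231] pointing down, gripper open.
Joint ranges: [-3.13, 3.13], [-0.85, 1.81], [-1.15, 1.24], [-2.2, 2.28], [-1.44, 1.52], [-3.14, 3.14]. Speed limits (rad/s): [2.22, 2.22, 2.57, 3.14, 3.14, 3.14].

INTERFACE

Orientations are given as a unit quaternion [x, y, z, w].
In Python, from plant import ctrl gives the robot as it stands.
- The arm moves only by the tool move_arm, never from a script. Its argument "plan" is one flat list of numbers, 6 for each row, row after row: the shift along the tool's x, y, z in units of 30 mm (1.0 is 30 mm), then the turn, a rotation vector about the tool's x, y, z in units of 6 degrees (1.0 is 6 degrees). A call has 1 to 20 rows; each row shifts and turns the commanded pose from where the row before left it, along the tool's axes as they then stand; what a row does not reach is not made up. A row lasts 1/12 s, in which the tool goes at most 41.7 mm and 7.16 degrees, less where a joint would pass 70% of its speed; a pose out of reach is approached as far as the arm can. A call is refused whole if a number of a shift passes 1 or a number of a turn 1, either way. A call with a gripper value outside its range is refused whole. "fingers" is the gripper command: -1 is fully open, 1 is shut, values between are in proportion, set as the call begins (left out, the last holds). The fingers move at their own pace and stop on an object; the grip force is fixed at half the most. Time passes only in rows, so rows that do not move let the fingers close. It gives the time, the measured TCP pose, the force, the opening and the grip force at its end, in the units of the state.
- ctrl.read_state(): the state, without advancing time (a new reading comes with each control period).
- ctrl.get_image(name): name is "side" or "top" or "wrist"; returns the picture (400x640x3 uint8, red, green, blue); there is no depth.
- ctrl.calibration(name): a dict with "K" (3x3 intrinsics, pixels), "rvec" (rotation vector, rad) and "tvec" (3), from world to camera coordinates, as OpenCV has them. Camera axes: x right, y down, z forward; pixel columns grow to the right and rows downward; lengths in m; the calibration is good to about 2 mm. A picture is of the moment at which its call begins: read the wrist's pose just before it. calibration takes no time and is no camera call; for the wrist camera it gives the pose at the moment of the call.
- ctrl.job_done(): hands the job in; it is judged then, once.
The state is a dict: "t": time; "joint_pos": joint angles; "qd": joint speeds; "effort": joint torques, N m; "tool_pos": TCP position; "tool_rot": TCP orientation; "ft_force": force on the tool from outside, world axes, zero at the start; "torque": the same for the moment, N m; "opening": finger opening in m; "gripper_force": force on a finger pad.
Only numpy, scipy, OpenCV 4.12 (cv2) and the standard library are available. Lean on these libraries where they do the work, as an engineer would, in place of code of your own. Each camera call takes 0.05 s, during which the arm holds its last target. There are 200 camera calls.

TASK

The arm of the small hand press is held up by its ratchet. With the fingertips, press the black tab of the ratchet pawl (behind the arm's axle) down until the pawl snaps free and stays free, then push the arm down by its black grip, past all its teeth, until the round pad sits on the gypsum medallion, and leave it there with the pawl still free. Do not grip or lift anything, do not force the arm down while it is locked and do not raise it, do not touch or shift the medallion with the gripper, and leave the things round about where they are.

Things in the scene. Friction and masses are not known exactly. Their poses are not given: they have to be found in the camera images.
- press: The hand press, fixed: grey base plate 240 x 100 x 14 mm (from x = -130 to +110), two upright cheeks 105 mm high, between them a toothed wheel with the arm. Origin on the table, z up; +x is the pawl end, the arm points to -x, y is along the axle. Axle at x = 30, z = 85 mm; pawl pivot at x = 75, z = 37 mm; nest of the medallion (four studs 7 mm high on the plate) centred at x = -60 mm.
- press_arm (a joint): Angle of the press arm, rad: 0 = level, pad flat on the medallion (its stop); grows as the arm is raised, to 0.95. Starts between 0.52 and 0.74. Stiff hinge: the arm stays where it is left; 2 to 5 N down on the grip moves it once the pawl is free. With the pawl in it goes down at most one tooth (0.14 rad), then locks.
- pawl (a joint): Angle of the pawl, rad: 0 = nose fully in the teeth (up to 0.13 while it rides on a tooth, still locking), 0.30 = fully free, at its stop; grows as the tab goes down. Over-centre spring: below 0.15 it springs back into the teeth, beyond that it snaps on to 0.30 and stays. Takes about 3 to 5 N on the tab.
- pawl_tab (a point): Middle of the top face of the pawl's black tab (30 x 34 mm, 8 mm thick, ribbed), which sticks out at the press's +x end, 85 mm out from the pawl's pivot, its top about 71 mm above the table when engaged. Pressed free, the tab has gone down about 27 mm and 6 mm towards +x of the press. Nothing stands below it.
- lever_grip (a point): Middle of the top face of the black grip (50 mm along the arm x 36 mm x 18 mm) near the arm's free end, 155 mm from the axle along the arm, 10 mm above the arm's centre line. Frame: -x points along the arm away from the axle, z is out of its top face. Level, it is 95 mm above the table.
- lever_axle (a point): The point on the axle about which the arm turns, 85 mm above the table, mid-way between the cheeks.
- pad_face (a point): Centre of the lower face of the round pad (36 mm across) under the arm, 90 mm from the axle; with the arm level it is 29 mm above the table, on the medallion.
- medallion: The round gypsum medallion, 68 mm across, 15 mm high, lying loose in the nest under the pad; origin at the centre of its underside. To be touched by the pad only.
- heart: Loose gypsum heart, 52 x 58 x 16 mm, on the table beside the press; leave it. Origin at the centre of its underside.
- sanding_block_1: Loose cork sanding block, 54 x 98 x 28 mm, beside the press; leave it. Origin at the centre of its underside.
- gouge: Loose carving gouge with a wooden handle, 16 x 160 x 15 mm, beside the press; leave it.
- star: Loose gypsum star, 84 mm across, 18 mm high, beside the press; leave it. Origin at the centre of its underside.
- tealight: Loose tea light in its metal cup, 38 mm across, 15 mm high, beside the press; leave it. Origin at the centre of its underside.
Not all that is in view belongs to the job. What is shaped like the medallion but blue or yellow is not meant.

How it is judged:
By the outcome, as a careful person would: the job done as asked, in the order asked, and still so for the second after the job is handed in, with the robot touching nothing.
It also fails if it takes over 45 s, if anything falls off the work surface, if the arm or the gripper's body presses on something with over 40 N, if the wrist force passes 120 N, or if a joint passes its speed limit or range.

## Working session

There is one attempt and no reset: what is moved stays moved. The work goes in short steps, Python scripts to look and compute and a tool call to move; the robot and the scene stay as the last step left them, time stands still between calls to the robot, and variables do not carry over. Pictures are saved under pics/ and viewed, at most 10 in all, crops included, and the job is handed in when it is done.

Besides the shell and the picture viewer there is one more tool, called after "Emit:" as name(argument=value, ...) on one line, values as JSON. move_arm: Moves the arm, as the interface text tells. Its arguments: {"type":"object","properties":{"plan":{"type":"array"},"fingers":{"type":"number"}},"required":["plan"]}

```bash
mkdir -p pics; python3 - <<'E'
from plant import ctrl
import cv2
for n in ("side","top"):
    im=ctrl.get_image(n); cv2.imwrite(f"pics/{n}0.png",im[:,:,::-1])
    c=ctrl.calibration(n); print(n,c)
print(ctrl.read_state())
E
```

```text
side {'K': array([[430.8910129 ,   0.        , 318.24088202],
       [  0.        , 430.8910129 , 192.85515636],
       [  0.        ,   0.        ,   1.        ]]), 'rvec': array([ 0.40186349, -2.61709815,  1.4092102 ]), 'tvec': array([0.53093681, 0.03478505, 1.02920001])}
top {'K': array([[432.42221558,   0.        , 317.09239169],
       [  0.        , 432.42221558, 200.43044434],
       [  0.        ,   0.        ,   1.        ]]), 'rvec': array([ 2.18574722, -2.15580403,  0.15984956]), 'tvec': array([0.17275183, 0.49864   , 0.93695794])}
{'t': 0.1, 'joint_pos': array([-1.15501172e+00,  8.74280431e-02,  1.75200496e-01,  1.65979889e+00,
       -2.00115941e-05,  1.57083706e+00]), 'qd': array([-1.99937064e-03,  7.82281604e-05,  1.65077110e-03, -1.31241058e-03,
       -1.55865484e-03,  1.25895671e-03]), 'effort': array([ 7.88835478e-04, -5.21562016e+01,  4.65653729e+01,  1.59567478e-02,
        5.02622379e-05,  1.28477700e-05]), 'tool_pos': array([ 0.22206007, -0.50295186,  0.23063473]), 'tool_rot': array([ 9.78472129e-01,  2.06378085e-01, -1.36748444e-04, -5.99742443e-04]), 'ft_force': array([0.19869947, 0.45504397, 0.48643597]), 'torque': array([ 0.00175098,  0.01784629, -0.01675044]), 'gripper_force': 0.0, 'opening': 0.08513181572134805}
```

View pics/side0.png

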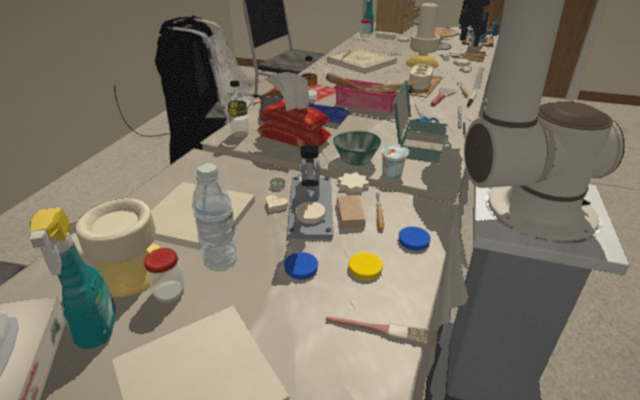

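View pics/top0.png

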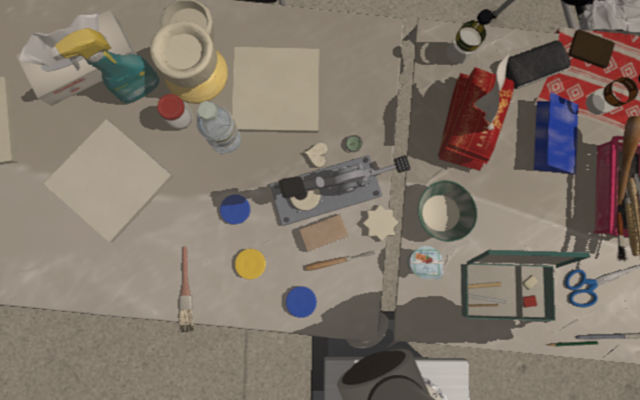

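The side view shows the press at about (312,200), with the grip at (310,155). In the top view the base plate runs from (275,205) to (382,180), the raised black grip is at (292,187) and the ribbed black tab at (402,164). The medallion is at (305,200). The blue (235,208), (301,301) and yellow (250,263) discs are decoys. Next I take a close crop of both views.

```bash
cat > h.py <<'E'
import numpy as np,cv2
from plant import ctrl
def cam(n):
    c=ctrl.calibration(n); R=cv2.Rodrigues(np.array(c["rvec"]))[0]; return c["K"],R,np.array(c["tvec"])
def ray(n,uv,c=None):
    K,R,t=c or cam(n); d=R.T@np.linalg.solve(K,[uv[0],uv[1],1.]); return -R.T@t,d/np.linalg.norm(d)
def plane(n,uv,z,c=None):
    o,d=ray(n,uv,c); return o+d*(z-o[2])/d[2]
def two(r1,r2):
    (a,d),(b,e)=r1,r2; s=np.linalg.lstsq(np.c_[d,-e],b-a,rcond=None)[0]
    p,q=a+d*s[0],b+e*s[1]; return (p+q)/2,np.linalg.norm(p-q)
def proj(n,p,c=None):
    K,R,t=c or cam(n); q=K@(R@np.array(p)+t); return q[:2]/q[2]
E
python3 - <<'E'
from h import *
t=cv2.imread("pics/top0.png")[130:240,255:425]; s=cv2.imread("pics/side0.png")[135:250,265:355]
T=cv2.resize(t,None,fx=4.6,fy=4.6,interpolation=cv2.INTER_CUBIC)
S=cv2.resize(s,None,fx=5,fy=5,interpolation=cv2.INTER_CUBIC)
cv2.imwrite("pics/tc.png",T);cv2.imwrite("pics/sc.png",S)
for uv in [(275,205),(382,180)]: print(plane("top",uv,.014))
for n,im,(x0,y0,x1,y1) in (("top",cv2.imread("pics/top0.png"),(265,145,420,215)),("side",cv2.imread("pics/side0.png"),(290,140,330,200))):
    m=(im.max(2)<60).astype(np.uint8); k=np.zeros_like(m);k[y0:y1,x0:x1]=1
    N,_,st,ce=cv2.connectedComponentsWithStats(m*k)
    for i in range(1,N):
        if st[i,4]>25: print(n,st[i],ce[i])
E
```

```text
[0.48606434 0.27407619 0.014     ]
[0.54724288 0.03141661 0.014     ]
top [394 156  15  16 104] [400.97115385 163.76923077]
top [275 177  31  22 468] [291.98717949 187.55555556]
side [300 145  18  18 238] [308.8487395  152.20168067]
side [301 180  17   7 104] [309.35576923 182.83653846]
```

View pics/tc.png

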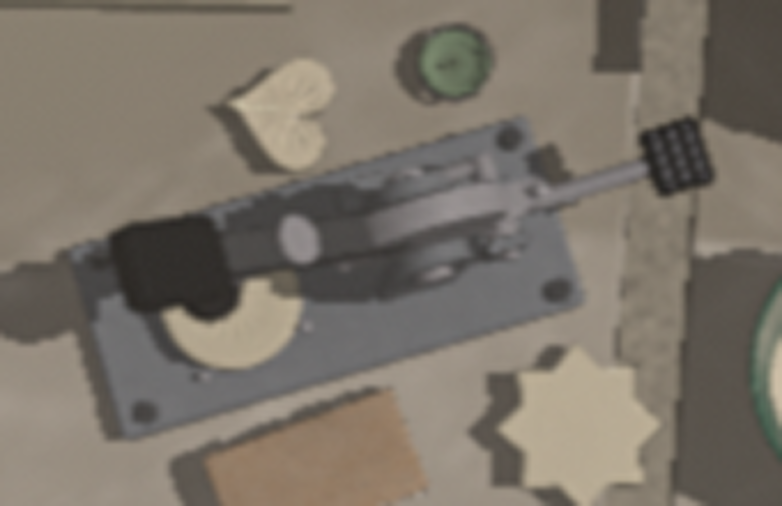

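View pics/sc.png

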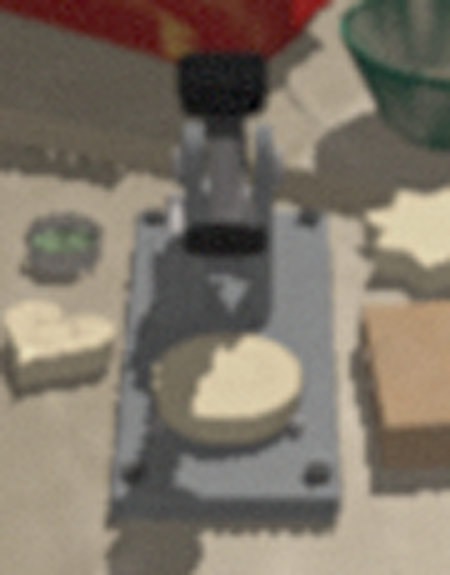

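The crops confirm the choice. The ribbed tab is at crop (677,157), the grip at about (170,262), and the medallion lies under the pad. In the side view the grip is at (222,85) and hides the tab. Plate corners in the top crop: (70,248), (522,118), (582,302), (118,438).

```bash
cat >> h.py <<'E'
def press():
    c=[plane("top",np.array(p)/4.6+[255,130],.014) for p in ((70,248),(522,118),(582,302),(118,438))]
    mid=sum(c)/4; ex=(c[1]+c[2]-c[0]-c[3]); ex[2]=0; ex/=np.linalg.norm(ex); ey=np.cross([0,0,1],ex)
    o=mid+.010*ex; o[2]=0
    return o,ex,ey,c
E
python3 - <<'E'
from h import *
o,ex,ey,c=press(); print(o,ex,ey,[np.linalg.norm(c[i]-c[i-1]) for i in range(4)])
print("yaw",np.degrees(np.arctan2(ex[1],ex[0])))
tab=np.array((677,157))/4.6+[255,130]
for z in (.063,.071): p=plane("top",tab,z); print("tab",p,(p-o)@ex,(p-o)@ey)
# grip: top face centre from two views
g,e=two(ray("top",np.array((172,263))/4.6+[255,130]),ray("side",np.array((222,68))/5+[265,135]))
print("grip",g,e,(g-o)@ex,(g-o)@ey)
for a in np.arange(.5,.8,.05):
    x=30-155*np.cos(a)+10*np.sin(a)*-1*-1; z=85+155*np.sin(a)+10*np.cos(a)
    P=o+ex*x/1e3; P[2]=z/1e3; print(round(a,2),P,(proj("top",P)-[255,130])*4.6,(proj("side",P)-[265,135])*5)
i=ctrl.get_image("wrist"); cv2.imwrite("pics/w0.png",i[:,:,::-1])
t=o+ex*.16;t[2]=.071;print("tab wrist px",proj("wrist",t)); print(ctrl.calibration("wrist"))
E
```

```text
[0.52527157 0.15080357 0.        ] [ 0.29617424 -0.95513393  0.        ] [ 0.95513393  0.29617424 -0.        ] [np.float64(0.09682989956238156), np.float64(0.2342766982524184), np.float64(0.09697321558575232), np.float64(0.23827235021795246)]
yaw -72.77203683559102
tab [ 0.57462788 -0.00434144  0.063     ] 0.16280232819401572 0.001191927116722294
tab [ 0.5729343  -0.00253721  0.071     ] 0.16057745026939227 0.00010870532560339208
grip [0.50160351 0.23016869 0.19273014] 0.003038495794540549 -0.08281419190517016 0.0008997347977649887
0.5 [0.49528955 0.24749277 0.16808678] [130.80556808 282.81748575] [227.65258361 144.86937834]
0.55 [0.49656802 0.24336983 0.17454177] [140.12117721 277.67937641] [227.71517817 125.48690922]
0.6 [0.49794044 0.2389439  0.18077294] [150.34848593 272.32782653] [227.79662999 106.21926031]
0.65 [0.49940338 0.23422604 0.18676473] [161.47222633 266.77661422] [227.89659758  87.14028144]
0.7 [0.50095319 0.22922805 0.19250216] [173.47231706 261.04099967] [228.01464495  68.32256135]
0.75 [0.50258599 0.22396242 0.1979709 ] [186.32371849 255.13770326] [228.1502456   49.83689136]
0.8 [0.5042977  0.21844231 0.20315726] [199.99633373 249.08486506] [228.3027875   31.75175534]
tab wrist px [-367.85964979 -915.11385168]
{'K': array([[310.89771638,   0.        , 320.0001476 ],
       [  0.        , 310.89771638, 202.54452441],
       [  0.        ,   0.        ,   1.        ]]), 'rvec': array([-2.38986487,  1.55749601,  0.26063863]), 'tvec': array([-0.54949953, -0.04265496,  0.38037859])}
```

The measurements agree with the description. The press yaw is −72.8°, the arm is at about 0.70 rad, and the tab is at (0.573, −0.003, 0.071). I'll close the fingers and travel high to a point above the tab.

Emit:
move_arm(plan=[0.97,-0.58,0,0,0,0,0.97,-0.58,0,0,0,0,0.97,-0.58,0,0,0,0,0.97,-0.58,0,0,0,0,0.97,-0.58,0,0,0,0,0.97,-0.58,0,0,0,0,0.97,-0.58,0,0,0,0,0.97,-0.58,0,0,0,0,0.97,-0.58,0,0,0,0,0.97,-0.58,0,0,0,0,0.97,-0.58,0,0,0,0,0.97,-0.58,0,0,0,0,0.97,-0.58,0,0,0,0,0.97,-0.58,0,0,0,0,0.97,-0.58,0,0,0,0,0.97,-0.58,0,0,0,0,0.97,-0.58,0,0,0,0,0,0,0,0,0,0], fingers=1)

```text
t: 1.65
tool_pos: [0.5574, -0.0286, 0.2299]
tool_rot: [0.978, 0.208, -0.0, -0.001]
ft_force: [0.6, -1.2, 1.5]
opening: -0.0002
gripper_force: 0.0
```

```bash
python3 - <<'E'
from h import *
i=ctrl.get_image("wrist"); cv2.imwrite("pics/w1.png",i[:,:,::-1])
o,ex,ey,c=press();t=o+ex*.1605;t[2]=.071
print(proj("wrist",t)); C=cam("wrist"); np.savez("w1.npz",K=C[0],R=C[1],t=C[2])
E
```

```text
[301.17679313 156.77911383]
```

View pics/w1.png

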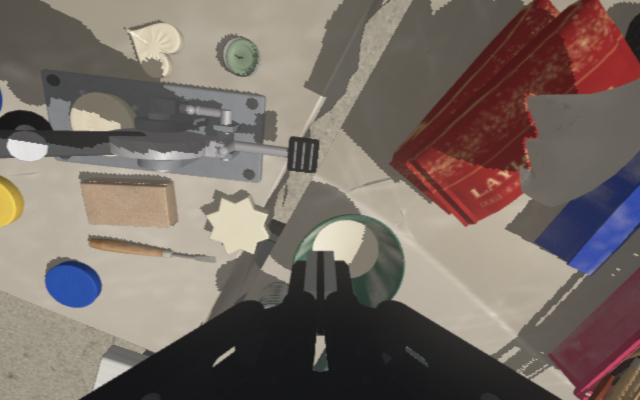

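The wrist view shows the tab's top at about (303,154), against a predicted (301,157), so it agrees. I triangulate it and work out the shift.

```bash
python3 - <<'E'
from h import *
from scipy.spatial.transform import Rotation as Ro
d=np.load("w1.npz");C=(d["K"],d["R"],d["t"])
im=cv2.imread("pics/w1.png");m=(im.max(2)<60).astype(np.uint8);k=np.zeros_like(m);k[130:180,286:325]=1
q=np.argwhere(m*k)[:,::-1];uv=(q.min(0)+q.max(0))/2;print(q.min(0),q.max(0))
tp,e=two(ray("top",np.array((677,157))/4.6+[255,130]),ray("wrist",(303,154),C));print("tab",tp,e)
o,ex,ey,c=press();print((tp-o)@ex,(tp-o)@ey)
s=ctrl.read_state();R=Ro.from_quat(s["tool_rot"])
T=o+ex*.163;T[2]=.085
print("shift units",R.inv().apply(T-s["tool_pos"])/.03, ctrl.grip_point_offset)
E
```

```text
[288 137] [317 171]
tab [ 0.57456364 -0.00363005  0.06425661] 0.0009407487783292328
0.162103826287233 0.0013412699212439622
shift units [ 0.88288296 -0.53565129  4.83707394] 0.0187
```

Emit:
move_arm(plan=[0.88,-0.53,0,0,0,0,0,0,1,0,0,0,0,0,1,0,0,0,0,0,1,0,0,0,0,0,1,0,0,0,0,0,0.7,0,0,0,0,0,0,0,0,0,0,0,0,0,0,0])

```text
t: 2.37
tool_pos: [0.572, -0.0082, 0.0899]
tool_rot: [0.979, 0.206, -0.001, -0.0]
ft_force: [-0.9, 0.7, 0.5]
opening: 0.0001
gripper_force: 0.0
```

Emit:
move_arm(plan=[0,0,0.15,0,0,0,0,0,0.15,0,0,0,0,0,0.15,0,0,0,0,0,0.15,0,0,0,0,0,0.1,0,0,0,0,0,0,0,0,0])

```text
t: 2.87
tool_pos: [0.5735, -0.0078, 0.0701]
tool_rot: [0.978, 0.206, 0.001, 0.0]
ft_force: [-1.7, -1.2, 8.1]
opening: 0.0002
gripper_force: 4.3
```

Emit:
move_arm(plan=[0,0,0.1,0,0,0,0,0,0.1,0,0,0,0,0,0.1,0,0,0,0,0,0.1,0,0,0,0,0,0,0,0,0])

```text
t: 3.28
tool_pos: [0.5724, -0.0074, 0.0562]
tool_rot: [0.978, 0.206, -0.001, -0.0]
ft_force: [-0.5, -0.1, -0.9]
opening: 0.0001
gripper_force: 0.0
```

Emit:
move_arm(plan=[0,0,0.1,0,0,0,0,0,0.1,0,0,0,0,0,0,0,0,0,0,0,0,0,0,0])

```text
t: 3.62
tool_pos: [0.5728, -0.0075, 0.051]
tool_rot: [0.978, 0.206, -0.0, -0.0]
ft_force: [0.7, -0.2, 0.1]
opening: 0.0003
gripper_force: 0.0
```

Emit:
move_arm(plan=[0,0,-1,0,0,0,0,0,-1,0,0,0,0,0,-1,0,0,0,0,0,-1,0,0,0,0,0,-1,0,0,0,0,0,-1,0,0,0,0,0,-0.8,0,0,0,0,0,0,0,0,0])

```text
t: 4.28
tool_pos: [0.5741, -0.0075, 0.261]
tool_rot: [0.978, 0.206, 0.004, 0.001]
ft_force: [0.1, -0.9, 0.8]
opening: 0.0002
gripper_force: 0.0
```

```bash
python3 - <<'E'
from h import *
from scipy.spatial.transform import Rotation as Ro
i=ctrl.get_image("wrist")[:,:,::-1]; s=ctrl.read_state()
o,ex,ey,c=press()
cv2.imwrite("pics/w2.png",i)
for x,z in ((.1605,.071),(.1665,.044)):
    t=o+ex*x;t[2]=z;print(proj("wrist",t))
print(s["tool_pos"])
R=Ro.from_quat(s["tool_rot"]); a=.70
for a in (.7,.35,.0):
    P=o+ex*(.03-.155*np.cos(a)+.010*np.sin(a)); P[2]=.085+.155*np.sin(a)+.010*np.cos(a); print(a,P,R.inv().apply(P-s["tool_pos"])/.03)
E
```

```text
[315.15842138 176.18907311]
[320.51285875 171.21779226]
[ 0.57390842 -0.00751781  0.25828895]
0.7 [0.50095319 0.22922805 0.19250216] [ 0.95286538 -8.20588071  2.18046467]
0.35 [0.49204858 0.25794456 0.14754289] [ 1.06123929 -9.20448462  3.67757573]
0.0 [0.48824979 0.27019531 0.095     ] [ 1.1024951  -9.63276473  5.42833852]
```

View pics/w2.png

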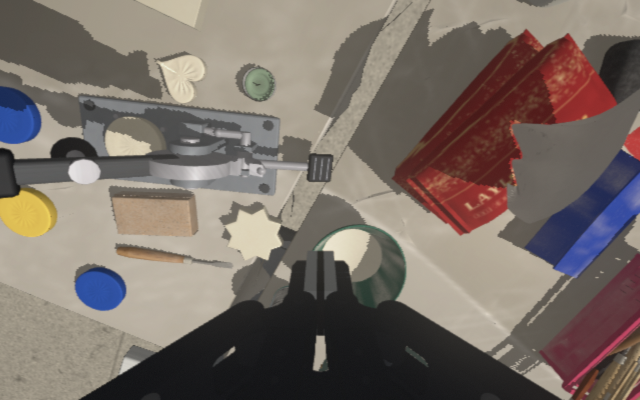

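The tab now sits at (320,168), matching the predicted free position (320,171) rather than the engaged one (315,176), so the pawl is free. I go high over the grip and align the yaw.

Emit:
move_arm(plan=[0.1,-0.8,0,0,0,0,0.1,-0.8,0,0,0,0,0.1,-0.8,0,0,0,0,0.1,-0.8,0,0,0,0,0.1,-0.8,0,0,0,0,0.1,-0.8,0,0,0,0,0.1,-0.8,0,0,0,0,0.1,-0.8,0,0,0,0,0.1,-0.8,0,0,0,0,0.05,-0.8,0,0,0,0,0,0,0,0,0,0.55,0,0,0,0,0,0.55,0,0,0,0,0,0,0,0,0,0,0,0])

```text
t: 5.5
tool_pos: [0.5134, 0.1935, 0.2544]
tool_rot: [0.985, 0.174, -0.003, -0.011]
ft_force: [0.9, -0.2, 0.0]
opening: -0.0
gripper_force: 0.0
```

```bash
python3 - <<'E'
from h import *
o,ex,ey,c=press();s=ctrl.read_state();d=s["tool_pos"]-o;print(d@ex,d@ey,d[2],s["tool_rot"],s["joint_pos"])
E
```

```text
-0.04428708222959358 0.0013187249472131415 0.2543949164233448 [ 0.98473476  0.1736539  -0.00313222 -0.01148738] [0.34809937 0.09612392 0.23084133 1.70771729 0.02371191 3.14056343]
```

Joint 6 has reached its range limit, so I turn the tool back the other way by 87°. The narrow side of the fingers will then lie along the press arm.

Emit:
move_arm(plan=[0,0,-0.2,0,0,-0.97,0,0,0,0,0,-0.97,0,0,0,0,0,-0.97,0,0,0,0,0,-0.97,0,0,0,0,0,-0.97,0,0,0,0,0,-0.97,0,0,0,0,0,-0.97,0,0,0,0,0,-0.97,0,0,0,0,0,-0.97,0,0,0,0,0,-0.97,0,0,0,0,0,-0.97,0,0,0,0,0,-0.97,0,0,0,0,0,-0.97,0,0,0,0,0,-0.97,0,0,0,0,0,-0.97,0,0,0,0,0,0,0,0,0,0,0,0])

```text
t: 6.92
tool_pos: [0.5134, 0.194, 0.2609]
tool_rot: [0.593, 0.805, 0.006, -0.01]
ft_force: [-0.2, -0.3, 0.2]
opening: 0.0
gripper_force: 0.0
```

```bash
cat > st.py <<'E'
from h import *
from scipy.spatial.transform import Rotation as Ro
o,ex,ey,c=press();s=ctrl.read_state();d=s["tool_pos"]-o;print(d@ex,d@ey,d[2],s["joint_pos"][5],s["ft_force"])
M=Ro.from_quat(s["tool_rot"]).as_matrix();print("tool axes in press:",np.round(np.array([ex,ey,[0,0,1]])@M,3).T.tolist())
E
python3 st.py
```

```text
-0.044819863587645295 0.0014188918531172854 0.2609274448739148 1.619780816302688 [-0.21057455 -0.32268703  0.22767293]
tool axes in press: [[-1.0, 0.001, 0.024], [0.001, 1.0, -0.003], [-0.024, -0.003, -1.0]]
```

Emit:
move_arm(plan=[0.6,0,0,0,0,0,0.57,0,0,0,0,0,0,0,0.6,0,0,0,0,0,0.6,0,0,0,0,0,0.4,0,0,0,0,0,0,0,0,0])

```text
t: 7.42
tool_pos: [0.5016, 0.2282, 0.2113]
tool_rot: [0.594, 0.805, 0.004, -0.011]
ft_force: [-0.4, 0.8, -0.5]
opening: 0.0002
gripper_force: 0.0
```

```bash
python3 st.py
```

```text
-0.08096616309110911 0.00034120633779589557 0.21125506472674246 1.6855834829275507 [-0.44399341  0.81671417 -0.4565841 ]
tool axes in press: [[-1.0, 0.001, 0.023], [0.001, 1.0, -0.006], [-0.023, -0.006, -1.0]]
```

Emit:
move_arm(plan=[0,0,0.2,0,0,0,0,0,0.2,0,0,0,0.1,0,0.15,0,0,0,0.1,0,0.15,0,0,0,0,0,0,0,0,0])

```text
t: 7.83
tool_pos: [0.5006, 0.235, 0.1929]
tool_rot: [0.592, 0.806, 0.006, -0.01]
ft_force: [-0.4, 0.4, 0.4]
opening: 0.0005
gripper_force: 0.0
```

Emit:
move_arm(plan=[0.1,0,0.15,0,0,0,0.1,0,0.15,0,0,0,0.1,0,0.15,0,0,0,0.1,0,0.15,0,0,0])

```text
t: 8.17
tool_pos: [0.4969, 0.2469, 0.1753]
tool_rot: [0.592, 0.806, 0.006, -0.01]
ft_force: [0.6, 0.1, 2.5]
opening: -0.0002
gripper_force: 1.3
```

```bash
python3 st.py; python3 - <<'E'
from h import *
a=ctrl.get_image("side")[120:250,250:370,::-1];cv2.imwrite("pics/s3.png",cv2.resize(a,None,fx=4,fy=4,interpolation=2))
E
```

```text
-0.10014548131565723 0.0013596278505170756 0.17525754712377795 1.7169436531050544 [0.57405599 0.08456621 2.50893935]
tool axes in press: [[-1.0, -0.002, 0.024], [-0.002, 1.0, -0.002], [-0.024, -0.002, -1.0]]
```

View pics/s3.png

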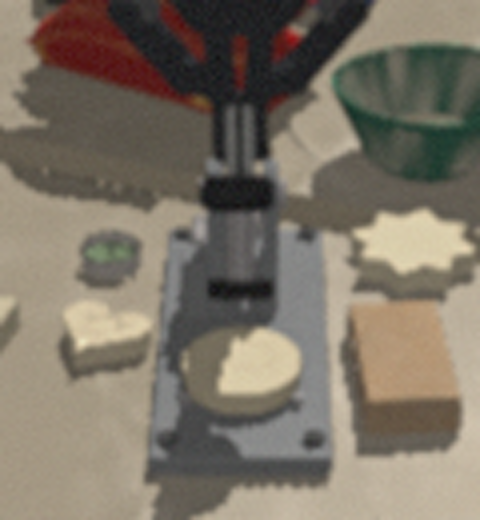

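The fingertips are on the grip and the arm is coming down with about 2.5 N. I continue along the arc.

Emit:
move_arm(plan=[0.08,0,0.15,0,0,0,0.08,0,0.15,0,0,0,0.08,0,0.15,0,0,0,0.07,0,0.15,0,0,0,0.06,0,0.15,0,0,0,0.05,0,0.15,0,0,0,0.04,0,0.15,0,0,0])

```text
t: 8.8
tool_pos: [0.4925, 0.2605, 0.1439]
tool_rot: [0.592, 0.806, 0.006, -0.01]
ft_force: [-0.8, 1.4, 4.0]
opening: 0.0003
gripper_force: 1.3
```

```bash
python3 st.py
```

```text
-0.11445873345679004 0.0011420834934573673 0.14391796396335604 1.7424673592124533 [-0.82867396  1.40860125  3.99835064]
tool axes in press: [[-1.0, -0.002, 0.024], [-0.002, 1.0, -0.002], [-0.024, -0.002, -1.0]]
```

Emit:
move_arm(plan=[0.05,0,0.15,0,0,0,0.05,0,0.15,0,0,0,0.04,0,0.15,0,0,0,0.03,0,0.15,0,0,0,0.02,0,0.15,0,0,0,0,0,0.15,0,0,0,0,0,0.15,0,0,0,0,0,0.15,0,0,0])

```text
t: 9.47
tool_pos: [0.4905, 0.2665, 0.1081]
tool_rot: [0.592, 0.806, 0.006, -0.01]
ft_force: [-1.2, 1.8, 3.4]
opening: 0.0003
gripper_force: 1.3
```

Emit:
move_arm(plan=[0,0,0.1,0,0,0,0,0,0.1,0,0,0,0,0,0.06,0,0,0])

```text
t: 9.72
tool_pos: [0.4904, 0.2666, 0.1003]
tool_rot: [0.592, 0.806, 0.006, -0.01]
ft_force: [-0.5, 2.0, 2.5]
opening: -0.0001
gripper_force: 1.3
```

```bash
python3 st.py
```

```text
-0.12093943797348394 0.0009528189403103099 0.100322195271749 1.7540967237960037 [-0.45734858  1.96939759  2.5033813 ]
tool axes in press: [[-1.0, -0.002, 0.024], [-0.002, 1.0, -0.002], [-0.024, -0.002, -1.0]]
```

Emit:
move_arm(plan=[0,0,0.06,0,0,0,0,0,0.06,0,0,0,0,0,0.03,0,0,0])

```text
t: 9.97
tool_pos: [0.4903, 0.2668, 0.0961]
tool_rot: [0.592, 0.806, 0.006, -0.01]
ft_force: [-1.5, 2.2, 2.8]
opening: 0.0
gripper_force: 1.4
```

Emit:
move_arm(plan=[0,0,0.03,0,0,0,0,0,0.03,0,0,0])

```text
t: 10.13
tool_pos: [0.4904, 0.2669, 0.0951]
tool_rot: [0.592, 0.806, 0.006, -0.01]
ft_force: [-3.8, 0.5, 13.2]
opening: 0.0001
gripper_force: 6.5
```

The force rose to 13 N at z = 0.095, which is the stop. I lift straight off and look.

Emit:
move_arm(plan=[0,0,0,0,0,0,0,0,-0.1,0,0,0,0,0,-0.3,0,0,0,0,0,-1,0,0,0,0,0,-1,0,0,0,0,0,-1,0,0,0,0,0,-1,0,0,0,0,0,-1,0,0,0,-1,0,0,0,0,0,-1,0,0,0,0,0,-1,0,0,0,0,0,-1,0,0,0,0,0,-1,0,0,0,0,0,0,0,0,0,0,0,0,0,0,0,0])

```text
$.plan: bad value
```

```bash
python3 - <<'E'
from h import *
o,ex,ey,c=press()
s=ctrl.get_image("side")[120:250,250:370,::-1];t=ctrl.get_image("top")[125:245,245:425,::-1];w=ctrl.get_image("wrist")[:,:,::-1]
S=cv2.resize(s,(369,400),interpolation=2);T=cv2.resize(t,(600,400)); 
cv2.imwrite("pics/f.png",cv2.resize(np.hstack([S,T]),(800,330)));cv2.imwrite("pics/fw.png",w)
for x,z in ((-.125,.095),(.1605,.071),(.1665,.044)):
    p=o+ex*x;p[2]=z;print(proj("wrist",p),((proj("side",p)-[250,120])*3.077)*800/969,(proj("top",p)-[245,125])*3.333*800/969+[369*800/969,0])
print(ctrl.read_state()["ft_force"])
E
```

```text
[319.35310576 259.26422874] [153.98015761 205.2447042 ] [384.89861718 205.45371538]
[319.05632548 539.96875318] [159.10832239  68.43522749] [737.08890207 107.83273078]
[319.15773638 506.24638014] [159.32976064  88.6787872 ] [736.7064915  112.60131337]
[-2.19023014  0.46305011  6.62403398]
```

View pics/f.png

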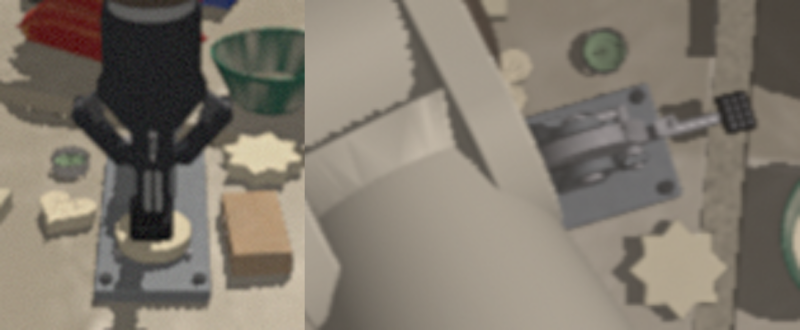

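View pics/fw.png

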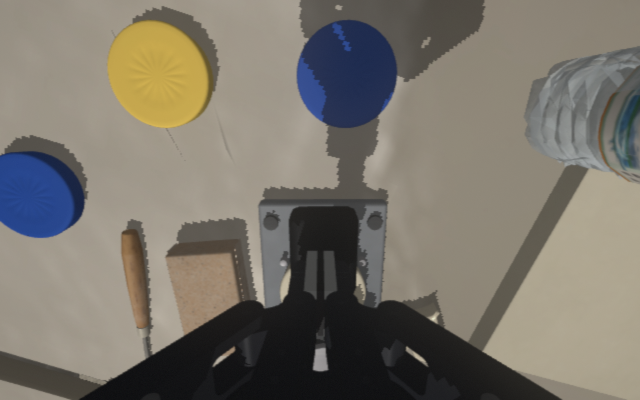

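The lift was refused because the list had the wrong length, so the tool is still on the grip. The tab appears at (735,112), its free position. I lift straight up again.

Emit:
move_arm(plan=[0,0,0,0,0,0,0,0,-0.1,0,0,0,0,0,-0.3,0,0,0,0,0,-1,0,0,0,0,0,-1,0,0,0,0,0,-1,0,0,0,0,0,-1,0,0,0,0,-1,0,0,0,0,0,-1,0,0,0,0,0,-1,0,0,0,0,0,-1,0,0,0,0,0,-1,0,0,0,0,0,-1,0,0,0,0,0,0,0,0,0,0,0,0,0,0,0])

```text
$.plan: bad value
```

```bash
python3 - <<'E'
from h import *
o,ex,ey,c=press()
s=ctrl.get_image("side")[120:250,250:370,::-1];t=ctrl.get_image("top")[125:245,245:425,::-1]
S=cv2.resize(s,(369,400),interpolation=2);T=cv2.resize(t,(600,400)); 
cv2.imwrite("pics/g.png",cv2.resize(np.hstack([S,T]),(800,330)))
print(ctrl.read_state()["ft_force"])
E
```

```text
[-3.17458636  1.7948412   6.30196309]
```

View pics/g.png

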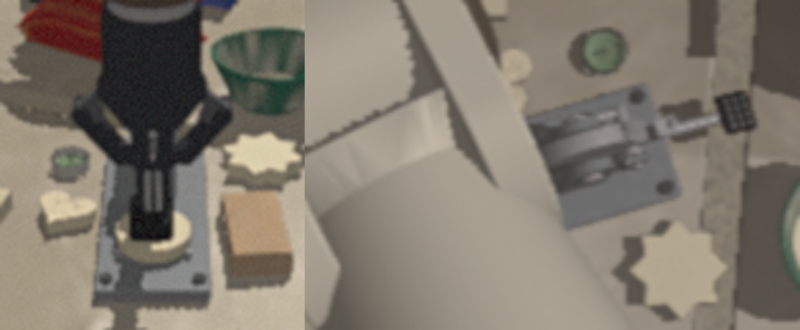

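That picture shows no change, because the list was again malformed. I send a shorter one.

Emit:
move_arm(plan=[0,0,-0.1,0,0,0,0,0,-0.3,0,0,0,0,0,-1,0,0,0,0,0,-1,0,0,0,0,0,-1,0,0,0,0,0,-1,0,0,0,0,0,0,0,0,0])

```text
t: 10.97
tool_pos: [0.4929, 0.2642, 0.2331]
tool_rot: [0.592, 0.805, 0.01, -0.008]
ft_force: [0.3, 0.3, 0.2]
opening: 0.0002
gripper_force: 0.0
```

Emit:
move_arm(plan=[0,-1,0,0,0,0,0,-1,0,0,0,0,0,-1,0,0,0,0,0,-1,0,0,0,0,0,-1,0,0,0,0,0,0,0,0,0,0,0,0,0,0,0,0])

```text
t: 11.55
tool_pos: [0.3477, 0.2188, 0.2277]
tool_rot: [0.592, 0.806, 0.007, -0.01]
ft_force: [-0.3, 0.2, -0.1]
opening: -0.0001
gripper_force: 0.0
```

```bash
python3 - <<'E'
from h import *
o,ex,ey,c=press()
for n in ("side","top"):
    im=ctrl.get_image(n)[:,:,::-1].copy(); cv2.imwrite(f"pics/{n}9.png",im)
    for nm,x,z in (("grip",-.125,.095),("tabfree",.1665,.044),("tabeng",.1605,.071)):
        p=o+ex*x;p[2]=z;u,v=proj(n,p);m=(im.max(2)<60).astype(np.uint8);k=np.zeros_like(m)
        k[max(0,int(v)-22):int(v)+22,max(0,int(u)-22):int(u)+22]=1
        N,_,st,ce=cv2.connectedComponentsWithStats(m*k)
        print(n,nm,np.round((u,v)),[(st[i].tolist(),ce[i].round(1).tolist()) for i in range(1,N) if st[i,4]>40])
a,b=cv2.imread("pics/top0.png").astype(int),cv2.imread("pics/top9.png").astype(int)
for nm,(x,y) in dict(heart=(317,154),star=(380,222),block=(323,232),tea=(352,143),gouge=(325,264),medal=(305,202)).items():
    print(nm,np.abs(a-b)[y-8:y+8,x-8:x+8].mean().round(1))
print(ctrl.read_state()["ft_force"])
E
```

```text
side grip [311. 201.] [([301, 196, 17, 19, 291], [308.7, 205.0])]
side tabfree [313. 155.] []
side tabeng [313. 147.] []
top grip [274. 200.] [([262, 190, 27, 20, 374], [275.0, 199.6])]
top tabfree [402. 166.] [([394, 160, 14, 13, 49], [398.8, 166.5])]
top tabeng [402. 164.] [([394, 160, 14, 13, 49], [398.8, 166.5])]
heart 0.5
star 0.4
block 10.1
tea 0.6
gouge 29.3
medal 50.6
[-0.22093227  0.42520726  0.51893416]
```

The grip is at its predicted level position in both views. The tab is at the free row (166, engaged would be 164), and nothing is touching the robot.

```bash
python3 -c "
from plant import ctrl
print(ctrl.job_done())"
```

```text
the job is handed in; nothing more can be done
None
```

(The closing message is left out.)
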